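# Refit the gas ring's control knob and hold it pressed in

## Robot

A 7-joint arm with a two-finger parallel gripper is mounted at the origin on the work surface. World frame = base frame: x ahead of the robot, y to its left, z up, the work surface at z = 0. Lengths are in m, angles in rad, forces in N, time in s.
With the tool pointing down it reaches from about 0.4 to 0.85 m from the base axis. Payload 4.5 kg.
Tool frame: the origin (TCP) lies between the finger pads; the fingertips stand 25 mm ahead of it and the grasp point (between the pads) lies 6 mm ahead of it (ctrl.tcp_to_tips is the distance from the TCP to the fingertips, in m); z points along the fingers, y is the line along which they close (so a half turn about z gives the same grasp; the last joint's range is limited). The gripper opens to 88 mm and grips with 3 to 60 N. Pads are 18 mm wide; open, the fingers measure 123 mm over their backs; the gripper's body (75 mm by 187 mm) begins 45 mm behind the grasp point.
Start: joints at [-1.095, 0.689, -0.195, 1.565, 0.157, 0.902, -0.215], TCP at [0.267, 0.565, 0.264] pointing down, gripper open.
Joint ranges: [-3.01, 3.01], [-0.46, 2.08], [-1.47, 1.51], [0.13, 2.56], [-1, 4.14], [0.04, 2.09], [-2.66, 2.66]. Speed limits (rad/s): [2.57, 2.57, 3.14, 3.14, 3.14, 3.14, 3.14].

## Interface

Orientations are given as a unit quaternion [w, x, y, z].
In Python, from bench import ctrl gives the robot as it stands.
- The arm moves only by the shell command python3 -m handwheel 'ROWS' [FORCE]. ROWS is text: rows parted by semicolons, each of 7 numbers parted by spaces: the finger opening in cm, from 0 to 8.81, then the shift along the tool's x, y, z in cm, then the turn, a rotation vector about the tool's x, y, z in degrees. A call has 1 to 20 rows; each row is the pose to reach, as a shift and turn from the pose commanded when the call began, along the tool's axes at that moment; what a row does not reach only later rows make up. A row lasts 1/10 s, in which the tool goes at most 50 mm and 8.59 degrees, less where a joint would pass 70% of its speed; a pose out of reach is approached as far as the arm can. A call with a gripper value outside its range is refused whole. The fingers move at their own pace and stop on an object; FORCE is the grip in N (left out, the last holds). Time passes only in rows, so rows that repeat a pose let the fingers close. It gives the time, the measured TCP pose, the force, the opening and the grip force at its end, in the units of the state.
- ctrl.get_obs(): the state, without advancing time (a new reading comes with each control period).
- ctrl.get_image(name): name is "scene" or "top" or "wrist"; returns a dict with "image" (480x640x3 uint8, red, green, blue), "depth" (480x640 float32, m along the optical axis (not along the pixel's ray), 0 where there is no reading), "fx", "fy", "cx", "cy" (pixels), "extrinsics" (4x4, takes a point from world to camera coordinates). Camera axes: x right, y up, looking along -z (the intrinsics and any distortion apply to the point x, -y, -z); pixel columns grow to the right and rows downward; lengths in m; the calibration is good to about 2 mm. The wrist camera is an equidistant fisheye: a pixel r from the principal point sees the ray r / f radians off the axis. A picture is of the moment at which its call begins.
- ctrl.close_job(): hands the job in; it is judged then, once.
Trained networks look in the newest picture that a camera, given by its name, has taken for a name from the list of things; names that differ only in an ending like _2 or _b are one class to them, and where a whole thing is asked for, a point or a joint stands for the part that bears it (a point fixed in the world has none). Each returns a list of dicts, best first, with "confidence" (0 to 1); they miss things now and then, are a little off and sometimes report something else, mostly with a low value. They report only what shows in the picture. A call takes as long as a camera call. They do not tell look-alikes from the thing itself.
- ctrl.find_in(label, camera): "centre" ([column, row] as shares, 0 to 1, of the picture: columns of its width, rows of its height, amid what is visible of it).
The state is a dict: "t": time; "joint_pos": joint angles; "qd": joint speeds; "joint_efforts": joint torques, N m; "tcp_pos": TCP position; "eef_rot": TCP orientation; "force": force on the tool from outside, world axes, zero at the start; "ft_torque": the same for the moment, N m; "width": finger opening in m; "grip_force": force on a finger pad.
Only numpy, scipy, OpenCV 4.12 (cv2) and the standard library are available. Lean on these libraries where they do the work, as an engineer would, in place of code of your own. Each camera call takes 0.05 s, during which the arm holds its last target. There are 200 camera calls.

## Task

Get the gas ring on the bakery counter ready for lighting: first clear it by hanging the steel pail that stands on it, by its hoop handle, on the arm of the hook stand, and let go of it there. Then take the loose black control knob from the counter, turn it so that its nose points the way the flat of the bare metal valve stem faces, and push it fully onto the stem. Keep pressing the knob down so that the sprung stem is pushed fully in, and finish like that, with the gripper still holding the knob pressed; leave the other things on the counter where they are.

Things in the scene. Friction and masses are not known exactly. Their poses are not given: they have to be found in the camera images.
- hob: Portable steel gas ring, fixed: box 300 (x) x 260 (y) x 68 mm high, origin at the centre of its underside on the counter. Burner centre at (+50, 0) mm; four pot-support arms round it reach 90 mm height. The control stem stands on the deck of its near (-x) part. It lies 0 to 12 degrees askew.
- stem_top (a point): Top of the valve stem, a bare upright metal D-shaft on the gas ring's deck: point on its axis, z up, 26 mm above the deck (94 above the counter) at rest. 12 mm in diameter with one flat 3 mm from the axis; the flat faces this point's +x. A short black line on the deck, 12 to 34 mm from the axis, marks that side. The top 6 mm taper to half size. It cannot turn; it moves down on a spring.
- stem (a joint): How far the stem is pushed in, m: 0 at rest, 0.006 fully in at its stop. The spring takes 3 N to start and about 10 N fully in, plus whatever is pressed against the stop.
- knob_centre (a point): Loose black cooker knob, 60 g, upright on the counter; point on its axis 20 mm above its underside. Skirt 50 mm wide, 6 mm high; on it a grip with two flat sides 24 mm apart (across y), 42 mm long, from 6 to 34 mm height. At +x the grip has a pointed nose with a white line on top, at -x a round tail (66 mm over all). Turned to match, it goes on when its x is within 9 degrees of stem_top's x.
- knob_bore (a point): Roof of the knob's D-shaped bore, on its axis 17 mm above its underside, z up. The bore opens at the underside, is 1 mm wider all round than the stem, and has its flat on the nose (+x) side. The roof meets the stem's top when the knob is fully on; the underside is then 9 mm above the deck (3 mm when pressed in).
- knob_nose (a point): Tip of the knob's nose, 33 mm from the axis along the knob's +x, 20 mm above its underside.
- pail_bar (a point): Centre of the top bar of the steel pail's rigid hoop handle, 160 mm above the foot. Bar along this point's y, 114 mm long, 10 x 10 mm; legs at y = +-54 mm. Pail round, 100 mm wide at the rim, 80 mm high: 75 mm free between rim and bar. Empty, 0.25 kg; stands upright on the gas ring's pot support. The bar's middle goes on the hook, so grip it 30 mm to one side.
- hook: Fixed hook stand, origin at the counter under its post; round foot 120 mm in diameter, post 16 mm thick and 246 mm high. From the post a level flat arm 16 mm wide and 10 mm thick, its centre 240 mm above the counter, runs 100 mm along this body's -x, then turns up to the tip.
- hook_rest (a point): On top of the hook's arm, 70 mm out from the post, 245 mm above the counter: where the bar should lie, across the arm (pail y along hook y, so pail yaw = hook yaw or opposite).
- hook_tip (a point): Upturned tip of the hook, 112 mm out from the post, highest point 267 mm above the counter: the bar must pass over it.
- milk_jug: Steel milk jug with handle, 84 mm wide, 105 mm high, loose, to be left alone; origin under its centre.
- cup: White cup, 80 mm wide, 85 mm high, loose, to be left alone; origin under its centre.
- bowl: White bowl, 120 mm wide, 50 mm high, loose, to be left alone; origin under its centre.
- jar: Amber glass jar with steel lid, 62 mm wide, 100 mm high, loose, to be left alone; origin under its centre.
- shaker: Steel shaker, 44 mm wide, 80 mm high, loose, to be left alone; origin under its centre.
- spoon: Steel spoon, 160 mm long, loose, to be left alone; origin under its centre.
- jar_lid: Plain round black jar lid, 54 mm wide, 12 mm high, lying flat, loose, to be left alone; origin under its centre.
Not all that is in view belongs to the job. What is shaped like the part that bears pail_bar but pink is not meant.

How it is judged:
By the outcome, as a careful person would: the job done as asked, in the order asked, and still so for the second after the job is handed in, while the arm keeps its last pose, push and grip.
It also fails if it takes over 66 s, if anything falls off the work surface, if the arm or the gripper's body presses on something with over 40 N, if the wrist force passes 120 N, or if a joint passes its speed limit or range.

## Working session

There is one attempt and no reset: what is moved stays moved. The work goes in short steps, Python scripts to look and compute and a shell command to move; the robot and the scene stay as the last step left them, time stands still between calls to the robot, and variables do not carry over. Pictures are saved under pics/ and viewed, at most 10 in all, crops included, and the job is handed in when it is done.

```bash
ls; mkdir -p pics; cat > h.py <<'E'
import numpy as np, cv2
from bench import ctrl
from scipy.spatial.transform import Rotation as R
def cam(n):
    return ctrl.get_image(n)
def save(im,name): cv2.imwrite('pics/'+name,im[...,::-1])
def pt(d,u,v,z=None,fish=False):
    """pixel -> world, by depth, or on plane height z"""
    E=np.array(d['extrinsics']);Rt=E[:3,:3];t=E[:3,3];o=-Rt.T@t
    a=(u-d['cx'])/d['fx'];b=(v-d['cy'])/d['fy']
    if fish:
        r=np.hypot(a,b);s=np.tan(r)/r if r>1e-9 else 1;a*=s;b*=s
    ray=Rt.T@np.array([a,-b,-1.])
    k=d['depth'][int(round(v)),int(round(u))] if z is None else (z-o[2])/ray[2]
    return o+k*ray
def pose():
    o=ctrl.get_obs();q=o['eef_rot'];return np.array(o['tcp_pos']),R.from_quat([q[1],q[2],q[3],q[0]])
def shift(target,yaw_y=None):
    """tool-axes shift in cm to world target; yaw"""
    p,r=pose();return r.inv().apply(np.array(target)-p)*100
E
python3 - <<'E'
from h import *
for n in('scene','top'):
    d=cam(n);save(d['image'],n+'0.png');print(n,d['fx'],d['cx'],d['cy'])
    for l in['hob','stem_top','knob_centre','pail_bar','hook','jar_lid','hook_tip','milk_jug','cup','bowl','jar','shaker','spoon']:
        for f in ctrl.find_in(l,n)[:4]:
            u,v=f['centre'][0]*640,f['centre'][1]*480
            print(l,round(f['confidence'],2),round(u),round(v),pt(d,min(u,639),min(v,479)).round(3))
print(pose()[0],pose()[1].as_matrix().round(3))
E
```

```text
pics
scene 511.41977991705056 317.0497107700771 239.77131278327556
hob 0.63 218 237 [ 0.573 -0.309  0.044]
hob 0.57 286 300 [0.643 0.012 0.069]
knob_centre 0.96 410 354 [0.565 0.318 0.027]
pail_bar 0.9 305 194 [ 0.243 -0.263  0.009]
pail_bar 0.73 255 275 [ 0.652 -0.078  0.106]
pail_bar 0.63 263 174 [ 0.276 -0.415  0.041]
pail_bar 0.48 508 381 [0.478 0.522 0.005]
hook 0.81 217 239 [ 0.573 -0.314  0.033]
hook 0.75 510 379 [0.478 0.524 0.015]
jar_lid 0.68 265 222 [ 0.416 -0.279  0.007]
jar_lid 0.53 467 309 [0.387 0.366 0.053]
jar_lid 0.19 282 301 [0.654 0.007 0.072]
hook_tip 0.83 217 239 [ 0.573 -0.314  0.033]
milk_jug 0.57 510 381 [0.475 0.523 0.006]
cup 0.88 171 257 [ 0.726 -0.313  0.083]
bowl 0.66 188 203 [ 0.497 -0.536  0.005]
bowl 0.51 172 255 [ 0.691 -0.374  0.026]
jar 0.69 377 402 [0.746 0.342 0.094]
shaker 0.66 411 354 [0.562 0.319 0.024]
shaker 0.64 465 309 [0.39  0.363 0.054]
spoon 0.7 435 307 [0.398 0.291 0.012]
top 592.2945697831927 321.0232779176284 248.42301010860135
hob 0.87 333 219 [ 0.603 -0.038  0.072]
knob_centre 0.53 218 239 [0.558 0.296 0.035]
pail_bar 0.92 465 326 [ 0.297 -0.408  0.012]
pail_bar 0.68 339 182 [ 0.705 -0.055  0.099]
pail_bar 0.6 405 337 [ 0.27  -0.238  0.008]
hook 0.93 427 232 [ 0.563 -0.304  0.057]
jar_lid 0.71 419 285 [ 0.415 -0.282  0.014]
hook_tip 0.78 428 233 [ 0.561 -0.309  0.049]
milk_jug 0.96 136 254 [0.523 0.54  0.001]
cup 0.72 443 182 [ 0.724 -0.369  0.005]
bowl 0.7 506 245 [ 0.528 -0.539  0.02 ]
jar 0.85 203 185 [0.701 0.326 0.103]
shaker 0.59 216 242 [0.55  0.3   0.033]
shaker 0.51 201 305 [0.366 0.337 0.067]
shaker 0.23 430 234 [ 0.561 -0.316  0.042]
[0.26724878 0.56501577 0.26375786] [[-0.904  0.428  0.   ]
 [ 0.428  0.904  0.   ]
 [-0.     0.    -1.   ]]
```

View pics/scene0.png

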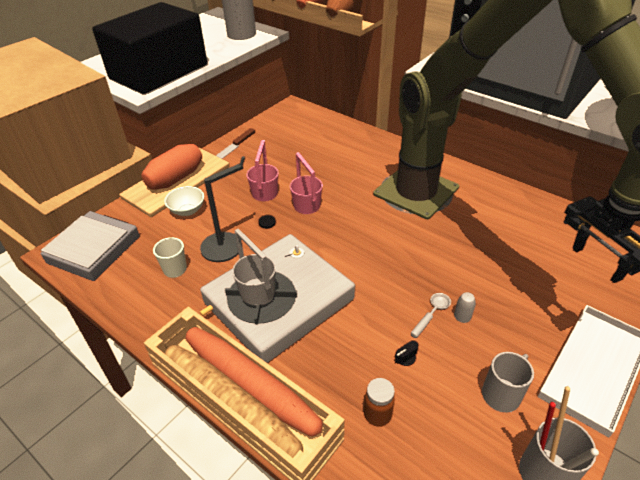

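View pics/top0.png

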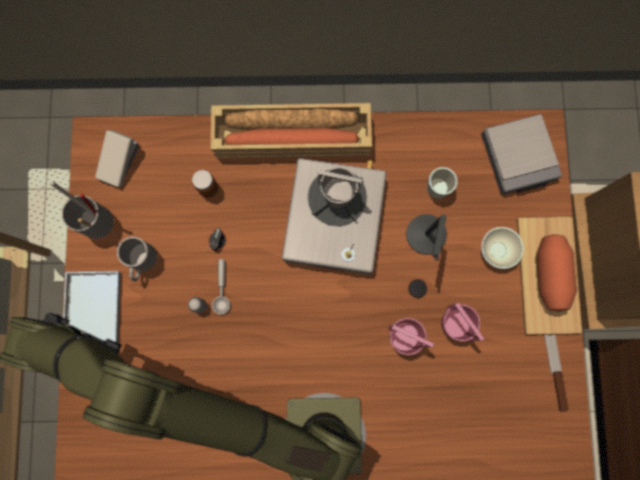

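The steel pail stands on the ring at scene (255,280) / top (340,190). The pink pails at scene (263,180) and (305,190) are look-alikes. The knob is at scene (407,352) / top (217,240), and its look-alike, the jar lid, is at scene (267,221) / top (418,288). The hook stand is at scene (220,240) with its arm towards (243,163). The stem is at scene (295,252) / top (348,254).

I choose the grey pail and the nosed knob, and check both in one crop.

```bash
cat >> h.py <<'E'
def cloud(d,fish=False):
    E=np.array(d['extrinsics']);Rt=E[:3,:3];o=-Rt.T@E[:3,3]
    v,u=np.mgrid[0:480,0:640];a=(u-d['cx'])/d['fx'];b=(v-d['cy'])/d['fy']
    if fish:
        r=np.hypot(a,b)+1e-9;s=np.where(r<1.3,np.tan(r)/r,np.nan);a=a*s;b=b*s
    P=o+(np.stack([a,-b,-np.ones_like(a)],-1)*d['depth'][...,None])@Rt
    P[d['depth']<=0]=np.nan
    return P
def sel(P,x,y,z):
    return (P[...,0]>x[0])&(P[...,0]<x[1])&(P[...,1]>y[0])&(P[...,1]<y[1])&(P[...,2]>z[0])&(P[...,2]<z[1])
def rect(Q,n=''):
    c,s,a=cv2.minAreaRect((Q[:,:2]*1000).astype(np.float32));print(n,len(Q),'c',np.round(c,1),'s',np.round(s,1),'ang',round(a,1),'z',np.round([Q[:,2].min(),np.median(Q[:,2]),Q[:,2].max()],3))
E
python3 - <<'E'
from h import *
ims=[]
for n in('scene','top'):
    d=cam(n);P=cloud(d);print(n)
    for nm,b in dict(deck=[(.4,.85),(-.25,.2),(.062,.074)],bar=[(.5,.85),(-.2,.1),(.235,.275)],rim=[(.5,.85),(-.2,.1),(.16,.18)],stem=[(.45,.6),(-.2,.05),(.08,.12)],
      arm=[(.4,.75),(-.5,-.2),(.225,.28)],tip=[(.4,.75),(-.5,-.2),(.253,.29)],post=[(.4,.75),(-.5,-.2),(.05,.2)],knob=[(.45,.65),(.2,.4),(.015,.05)]).items():
        m=sel(P,*b)
        if m.sum()>3: rect(P[m],nm)
    im=d['image'];ims+= [im[150:320,190:360],im[310:395,365:450]] if n=='scene' else [im[150:280,280:410]]
out=np.hstack([cv2.resize(i,(400,400),interpolation=3) for i in ims[:2]])
save(out[:,:800],'crop1.png')
E
```

```text
scene
deck 7354 c [641.9  -6.2] s [396.5 378.3] ang 5.2 z [0.062 0.068 0.074]
bar 259 c [677.3 -49.2] s [117.5  12.2] ang 77.1 z [0.235 0.253 0.26 ]
rim 349 c [678.3 -48.6] s [97.7 99.8] ang 22.8 z [0.16  0.167 0.18 ]
stem 20 c [501.7 -74.5] s [14.5  7.5] ang 75.6 z [0.08  0.089 0.093]
arm 332 c [ 516.2 -297. ] s [ 23.5 123.6] ang 75.8 z [0.225 0.243 0.266]
tip 22 c [ 462.4 -282.2] s [9.7 9.8] ang 15.9 z [0.253 0.261 0.266]
post 866 c [ 628.1 -391.8] s [224.  191.7] ang 67.4 z [0.05  0.076 0.199]
knob 432 c [521.8 304.4] s [144.9  37.7] ang 2.4 z [0.015 0.031 0.039]
top
deck 6859 c [641.5  -5.8] s [398.9 386.2] ang 3.9 z [0.062 0.069 0.074]
bar 210 c [676.3 -52. ] s [113.4  13.9] ang 76.3 z [0.241 0.255 0.263]
rim 184 c [675.9 -52.6] s [98.2 98.3] ang 40.5 z [0.16  0.169 0.178]
stem 27 c [554.9 -27.3] s [140.1 105.1] ang 82.6 z [0.08  0.092 0.098]
arm 317 c [ 514.9 -300. ] s [ 17.8 124.3] ang 76.7 z [0.227 0.246 0.272]
tip 29 c [ 508.8 -297.3] s [ 11.1 111. ] ang 78.0 z [0.253 0.262 0.272]
post 428 c [ 584.4 -388.3] s [320.7 161.5] ang 35.7 z [0.05  0.078 0.198]
knob 283 c [519.9 299.5] s [138.7  35.6] ang 3.8 z [0.015 0.031 0.044]
```

View pics/crop1.png

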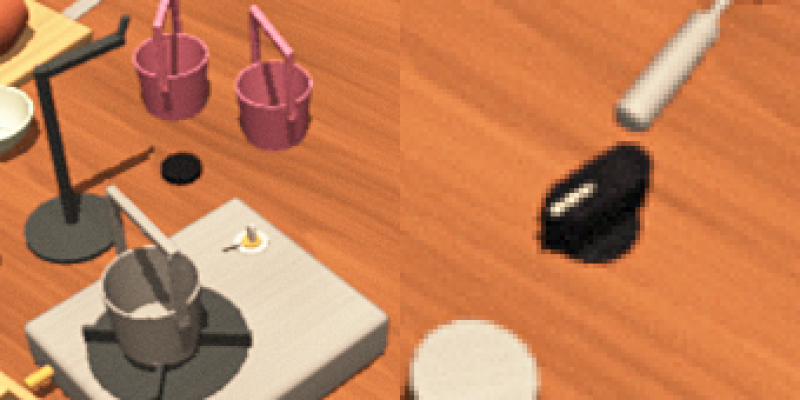

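The crops confirm the grey steel pail on the ring, with its bar running about 77° in world. The stem has a black mark on the deck, and the knob is the one with the white-line nose. The two cameras agree to within 3 mm.

```bash
python3 - <<'E'
from h import *
u=np.array([np.cos(np.radians(76.7)),np.sin(np.radians(76.7))])
g=np.array([.677,-.0505])+.03*u
print(g,shift([*g,.335]),shift([*g,.256]))
E
```

```text
[ 0.68390149 -0.02130463] [-62.73465429 -35.18413101  -7.12584132] [-62.73441386 -35.18442538   0.77415867]
```

```bash
python3 -m handwheel '8.8 -5 -3 -7.1 0 0 8; 8.8 -62.7 -35.2 -7.1 0 0 78;8.8 -62.7 -35.2 -7.1 0 0 78;8.8 -62.7 -35.2 -7.1 0 0 78;8.8 -62.7 -35.2 -7.1 0 0 78;8.8 -62.7 -35.2 -7.1 0 0 78;8.8 -62.7 -35.2 -7.1 0 0 78;8.8 -62.7 -35.2 -7.1 0 0 78;8.8 -62.7 -35.2 -7.1 0 0 78;8.8 -62.7 -35.2 -7.1 0 0 78;8.8 -62.7 -35.2 -7.1 0 0 78;8.8 -62.7 -35.2 -7.1 0 0 78;8.8 -62.7 -35.2 -7.1 0 0 78;8.8 -62.7 -35.2 -7.1 0 0 78;8.8 -62.7 -35.2 -7.1 0 0 78;8.8 -62.7 -35.2 -7.1 0 0 78;8.8 -62.7 -35.2 -7.1 0 0 78;8.8 -62.7 -35.2 -7.1 0 0 78;8.8 -62.7 -35.2 -7.1 0 0 78;8.8 -62.7 -35.2 -7.1 0 0 78' 40
python3 - <<'E'
from h import *
d=cam('wrist');save(d['image'],'w1.png');P=cloud(d,True)
for nm,b in dict(bar=[(.55,.85),(-.2,.1),(.24,.275)],stem=[(.45,.56),(-.12,-.02),(.078,.12)],deck=[(.4,.85),(-.25,.2),(.062,.074)]).items():
    m=sel(P,*b)
    if m.sum()>3: rect(P[m],nm)
print(pose()[0],pose()[1].as_matrix().round(3)[:,1],d['fx'],d['cx'],d['cy'])
print(shift([.6839,-.0213,.256]))
E
```

```text
t: 3.5
tcp_pos: [0.6831, -0.0196, 0.3349]
eef_rot: [-0.0, 0.784, 0.621, 0.0]
force: [0.7, -0.4, 0.6]
width: 0.0879
grip_force: 0.0
bar 2528 c [678.7 -43.2] s [99.2 11.7] ang 76.0 z [0.24  0.255 0.257]
stem 104 c [502.8 -74.8] s [11.9  9.4] ang 51.7 z [0.078 0.089 0.095]
deck 41514 c [641.2 -21.8] s [390.5 359.8] ang 7.4 z [0.062 0.068 0.074]
[ 0.68321665 -0.01997453  0.33493486] [ 0.974 -0.229 -0.   ] 371.64829954431775 323.58671535761835 244.28687964588258
[-0.11718924  0.09798361  7.89341664]
```

View pics/w1.png

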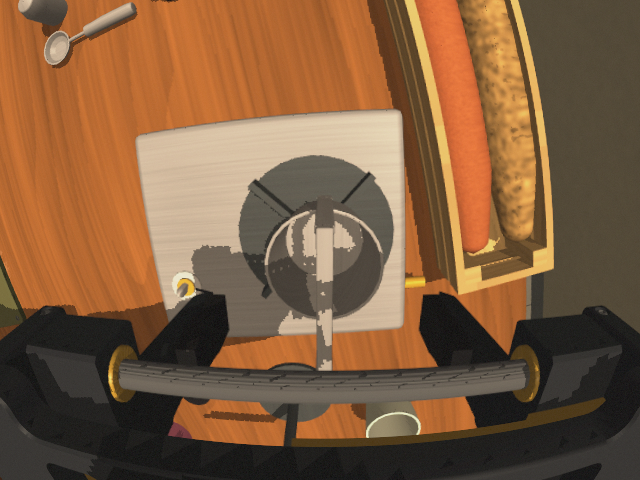

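The wrist view shows the grey pail's bar at column ~325, midway between the fingers. The stem is at (183,287) with its black mark to the right at (205,292). I descend and grip.

```bash
python3 -m handwheel '8.8 -0.1 0.1 4 0 0 0;8.8 -0.1 0.1 6 0 0 0;8.8 -0.1 0.1 7.9 0 0 0;8.8 -0.1 0.1 7.9 0 0 0;8.8 -0.1 0.1 7.9 0 0 0;0 -0.1 0.1 7.9 0 0 0;0 -0.1 0.1 7.9 0 0 0;0 -0.1 0.1 7.9 0 0 0;0 -0.1 0.1 7.9 0 0 0;0 -0.1 0.1 7.9 0 0 0;0 -0.1 0.1 7.9 0 0 0;0 -0.1 0.1 7.9 0 0 0;0 -0.1 0.1 7.9 0 0 0;0 -0.1 0.1 7.9 0 0 0;0 -0.1 0.1 7.9 0 0 0;0 -0.1 0.1 7.9 0 0 0' 45
python3 - <<'E'
from h import *
d=np.array([-.9705,.241]);post=np.array([.571,-.309]);u=np.array([.241,.9705])
for o,z in((.21,.298),(.07,.298),(.07,.257)):
    g=post+o*d+.03*u;print(o,g,shift([*g,z]))
E
```

```text
t: 5.15
tcp_pos: [0.6842, -0.0224, 0.2557]
eef_rot: [-0.0, 0.784, 0.62, -0.0]
force: [-0.1, 0.2, 0.4]
width: 0.0086
grip_force: 45.0
0.21 [ 0.374425 -0.229275] [-27.2600948  -25.37957996  -4.22539957]
0.07 [ 0.510295 -0.263015] [-27.41514294 -11.3807804   -4.22938661]
0.07 [ 0.510295 -0.263015] [-27.41550361 -11.37961666  -0.12938679]
```

```bash
python3 -m handwheel '0 0 0 -2 0 0 0;0 0 0 -4.2 0 0 0;0 0 -3 -4.2 0 0 0;0 0 -6.5 -4.2 0 0 0;0 0 -10 -4.2 0 0 0;0 0 -13.5 -4.2 0 0 0;0 0 -17 -4.2 0 0 0;0 -2 -20 -4.2 0 0 0;0 -5 -21 -4.2 0 0 0;0 -8.5 -21 -4.2 0 0 0;0 -12 -21 -4.2 0 0 0;0 -15.5 -21 -4.2 0 0 0;0 -19 -21 -4.2 0 0 0;0 -22 -21 -4.2 0 0 0;0 -25 -21 -4.2 0 0 0;0 -27.3 -21 -4.2 0 0 0;0 -27.3 -21 -4.2 0 0 0;0 -27.3 -21 -4.2 0 0 0;0 -27.3 -21 -4.2 0 0 0'
python3 - <<'E'
from h import *
for n in('scene','top'):
    d=cam(n);P=cloud(d);save(d['image'],n+'2.png')
    for nm,b in dict(arm=[(.45,.6),(-.36,-.25),(.225,.28)],tip=[(.44,.48),(-.31,-.26),(.25,.275)],post=[(.54,.62),(-.35,-.28),(.1,.23)],bar=[(.36,.44),(-.36,-.2),(.275,.31)]).items():
        m=sel(P,*b)
        if m.sum()>3: rect(P[m],n+nm)
print(pose()[0],pose()[1].as_matrix().round(3)[:,1])
E
```

```text
t: 7.05
tcp_pos: [0.4173, -0.2385, 0.2975]
eef_rot: [-0.001, 0.784, 0.621, 0.0]
force: [0.2, 0.0, -2.7]
width: 0.0086
grip_force: 45.0
scenearm 332 c [ 516.5 -296.9] s [ 25.7 124.2] ang 78.3 z [0.225 0.243 0.268]
scenetip 29 c [ 464.3 -282.6] s [ 9.5 16.1] ang 77.9 z [0.25  0.257 0.268]
scenepost 238 c [ 570.8 -306.2] s [17.4 16.1] ang 51.4 z [0.1   0.168 0.23 ]
scenebar 232 c [ 420.3 -264.1] s [ 41.2 116.1] ang 1.6 z [0.275 0.294 0.31 ]
toparm 85 c [ 558.4 -310.3] s [16.7 32.5] ang 77.6 z [0.231 0.246 0.252]
toppost 59 c [ 564. -308.] s [15.4  8.9] ang 39.2 z [0.103 0.161 0.224]
topbar 16 c [ 423.7 -215.5] s [ 7.  10.2] ang 82.5 z [0.278 0.297 0.302]
[ 0.41744925 -0.23846131  0.29758167] [ 0.974 -0.228 -0.   ]
```

View pics/scene2.png

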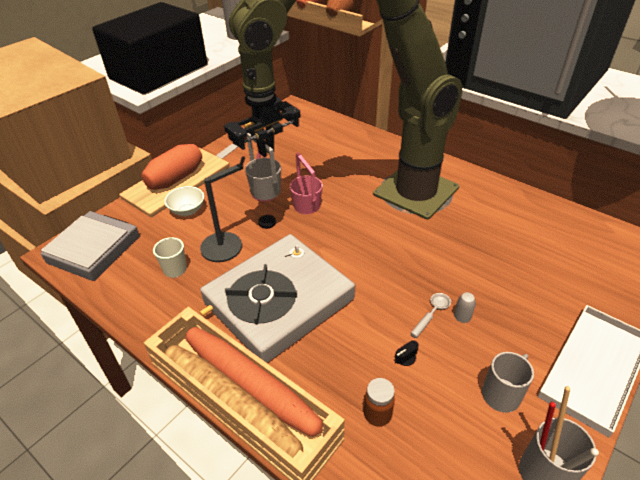

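The scene picture shows the pail held at (263,178), just beyond the hook tip at (243,163). It is clear of the pink pails, and the ring is empty.

```bash
python3 -m handwheel '0 -0.3 2 0 0 0 0;0 -0.3 4.5 0 0 0 0;0 -0.3 7 0 0 0 0;0 -0.3 9 0 0 0 0;0 -0.3 9.5 0 0 0 0;0 -0.3 9.5 0 0 0 0;0 -0.3 9.5 2 0 0 0;0 -0.3 9.5 3 0 0 0;0 -0.3 9.5 3.6 0 0 0;0 -0.3 9.5 4 0 0 0;0 -0.3 9.5 4.2 0 0 0;0 -0.3 9.5 4.2 0 0 0;0 -0.3 9.5 4.2 0 0 0'
python3 - <<'E'
from h import *
d=cam('scene');im=d['image'];save(cv2.resize(im[90:300,120:400],(800,600),interpolation=3),'c3.png')
print(ctrl.get_obs()['force'],pose()[0])
E
```

```text
t: 8.45
tcp_pos: [0.509, -0.2647, 0.2561]
eef_rot: [0.0, 0.784, 0.62, 0.0]
force: [0.6, 0.2, -2.5]
width: 0.0086
grip_force: 45.0
[-0.43033603  0.87434804 -3.17132251] [ 0.50903063 -0.26470777  0.25611417]
```

View pics/c3.png

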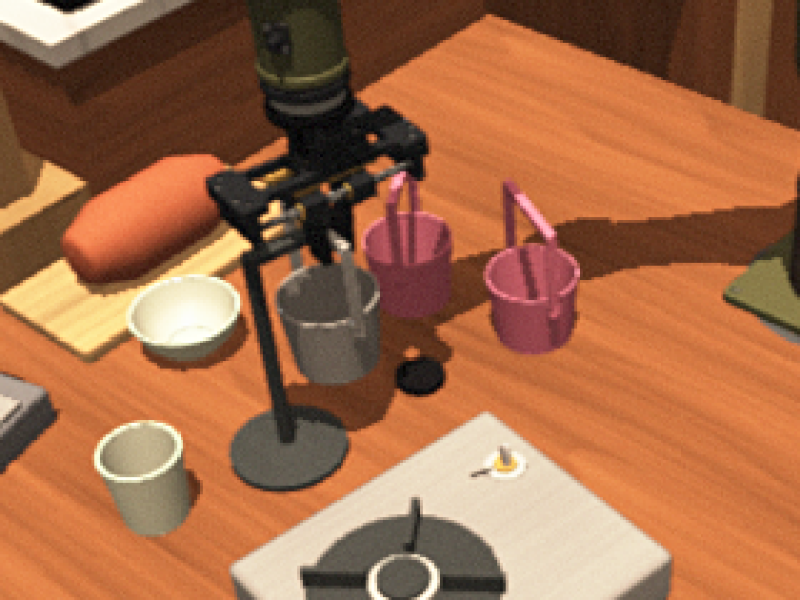

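The pail's bar is across the hook arm near (320,250), but its weight is still on the gripper. I lower a little more until it rests.

```bash
python3 -m handwheel '0 0 0 0.2 0 0 0;0 0 0 0.4 0 0 0;0 0 0 0.4 0 0 0;0 0 0 0.4 0 0 0'
```

```text
t: 8.9
tcp_pos: [0.5095, -0.2647, 0.2536]
eef_rot: [0.001, 0.784, 0.62, 0.001]
force: [-3.1, 2.0, 11.7]
width: 0.0092
grip_force: 45.0
```

```bash
python3 -m handwheel '0 0 0 -0.2 0 0 0;0 0 0 -0.2 0 0 0;2 0 0 -0.2 0 0 0;2 0 0 -0.2 0 0 0;4 0 0 -0.2 0 0 0;4 0 0 -0.2 0 0 0;4 0 0 -0.2 0 0 0;4 0 0 -0.2 0 0 0;4 0 0 -0.2 0 0 0;4 0 0 -2 0 0 0;4 0 0 -5 0 0 0;4 0 0 -8 0 0 0;4 0 0 -8 0 0 0;4 0 0 -8 0 0 0'
python3 - <<'E'
from h import *
for n in('scene','top'):
    d=cam(n);P=cloud(d)
    for nm,b in dict(bar=[(.47,.54),(-.36,-.22),(.246,.285)],rim=[(.42,.58),(-.38,-.22),(.15,.19)]).items():
        m=sel(P,*b)
        if m.sum()>3: rect(P[m],n+nm)
d=cam('top');P=cloud(d)
im=d['image'].astype(int)
m=sel(P,(.48,.66),(.22,.37),(-.01,.06))&(im.max(-1)<70)
rect(P[m],'knob');m2=m&(P[...,2]>.024);rect(P[m2],'knobtop')
d=cam('scene');P=cloud(d);im=d['image'].astype(int)
m=sel(P,(.48,.66),(.22,.37),(.026,.06))&(im.max(-1)<70);rect(P[m],'knobtop scene')
m=sel(P,(.48,.66),(.22,.37),(.028,.06))&(im.min(-1)>110);print('white',P[m].round(3)[:8] )
print(pose())
print(shift([.555,.305,.26]))
E
```

```text
t: 10.3
tcp_pos: [0.5089, -0.2646, 0.3321]
eef_rot: [0.0, 0.784, 0.62, 0.0]
force: [0.3, 0.7, -0.7]
width: 0.0402
grip_force: 0.0
scenebar 151 c [ 500.7 -286.9] s [107.3  55.5] ang 56.6 z [0.246 0.253 0.258]
scenerim 549 c [ 509.6 -290.9] s [115.2 100.2] ang 25.7 z [0.15  0.163 0.19 ]
topbar 23 c [ 513.5 -247. ] s [ 9.5 19.3] ang 1.5 z [0.249 0.253 0.262]
toprim 48 c [ 518.7 -254. ] s [22.2 63.8] ang 68.2 z [0.151 0.167 0.19 ]
knob 101 c [551.3 296.5] s [25.3 47.4] ang 45.1 z [-0.001  0.019  0.041]
knobtop 44 c [552.7 300.5] s [18.3 50.1] ang 74.4 z [0.025 0.033 0.041]
knobtop scene 197 c [562.4 306.2] s [24.7 61.4] ang 72.3 z [0.026 0.033 0.039]
white [[0.568 0.302 0.037]
 [0.565 0.304 0.035]
 [0.569 0.301 0.033]
 [0.568 0.303 0.033]
 [0.566 0.304 0.032]
 [0.575 0.299 0.034]
 [0.572 0.3   0.032]
 [0.572 0.302 0.033]]
(array([ 0.50822565, -0.26421674,  0.33049557]), Rotation.from_matrix(array([[ 2.30189289e-01,  9.73143285e-01, -2.24439332e-03],
                            [ 9.73145707e-01, -2.30187287e-01,  1.11630499e-03],
                            [ 5.69693892e-04, -2.44108318e-03, -9.99996858e-01]])))
[56.46576192 -8.53362245  7.10257883]
```

```bash
python3 -m handwheel '4 3 0 0 0 0 0;4 7 -1 0 0 0 0;4 11 -3 1 0 0 0;4 12 -3.5 4 0 0 0;4 12 -3.5 6 0 0 0;4 12 -3.5 6 0 0 0;4 12 -3.5 6 0 0 0'
python3 - <<'E'
from h import *
d=cam('wrist');P=cloud(d,True);im=d['image']
m=sel(P,(.46,.56),(-.12,-.02),(.082,.1));rect(P[m],'stem');m=sel(P,(.46,.56),(-.12,-.02),(.091,.1));rect(P[m],'stemtop')
v,u=np.where(m);print(u.mean(),v.mean())
U,V=int(u.mean()),int(v.mean());y0,x0=max(V-75,0),max(U-100,0)
print('crop origin',x0,y0)
save(cv2.resize(im[y0:y0+150,x0:x0+200],(800,600),interpolation=3),'stem.png')
g=im.astype(int).max(-1)
k=sel(P,(.46,.56),(-.13,-.02),(.06,.075))&(g<60)
r=np.hypot(P[...,0]-.5025,P[...,1]+.0748);k&=(r<.042)&(r>.009)
Q=P[k];rect(Q,'line');print(np.degrees(np.arctan2(Q[:,1].mean()+.0748,Q[:,0].mean()-.5025)),cv2.fitLine((Q[:,:2]*1000).astype(np.float32),2,0,.01,.01).ravel())
dk=sel(P,(.4,.85),(-.25,.2),(.064,.072))
E
```

```text
t: 11.2
tcp_pos: [0.5023, -0.1401, 0.2715]
eef_rot: [-0.0, 0.785, 0.62, -0.0]
force: [0.5, -0.5, 0.2]
width: 0.0399
grip_force: 0.0
stem 129 c [502.  -75.6] s [11.6  8.7] ang 49.9 z [0.082 0.092 0.096]
stemtop 75 c [502.  -75.9] s [8.7 6.4] ang 57.4 z [0.091 0.093 0.096]
303.26666666666665 150.01333333333332
crop origin 203 75Traceback (most recent call last):
  File "<stdin>", line 11, in <module>
  File "h.py", line 32, in rect
    c,s,a=cv2.minAreaRect((Q[:,:2]*1000).astype(np.float32));print(n,len(Q),'c',np.round(c,1),'s',np.round(s,1),'ang',round(a,1),'z',np.round([Q[:,2].min(),np.median(Q[:,2]),Q[:,2].max()],3))
                                                                                                                                               ~~~~~~~~~~^^
    return umr_minimum(a, axis, None, out, keepdims, initial, where)
ValueError: zero-size array to reduction operation minimum which has no identity
```

View pics/stem.png

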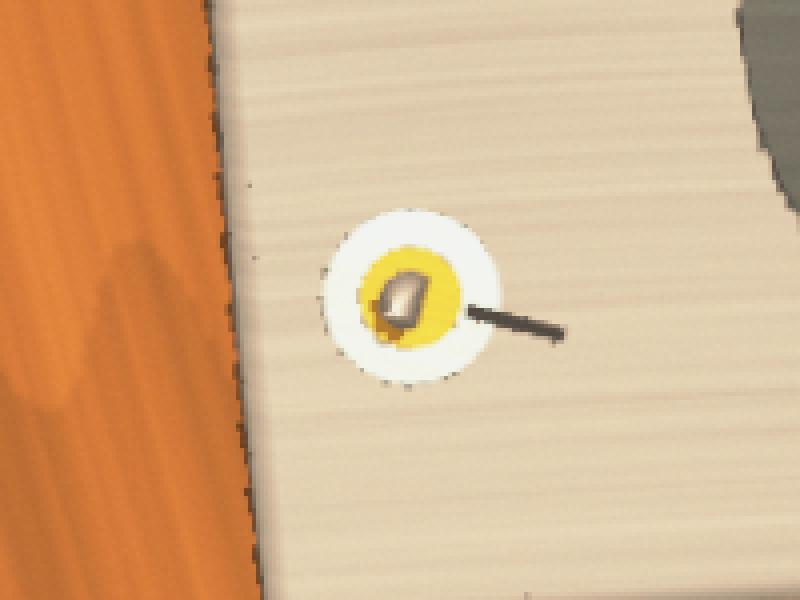

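The stem shows its flat on the right, and the deck plate's centre is at crop (411,296). The black mark runs from crop (470,310) to (562,333). I convert these to world positions.

```bash
python3 - <<'E'
from h import *
d=cam('wrist');P=cloud(d,True)
a=pt(d,305.75,149,.0685,True);b=pt(d,320.5,152.5,.068,True);c=pt(d,343.5,158.25,.068,True)
print(a,b,c)
for p,q in((a,c),(b,c)): print(np.linalg.norm((q-p)[:2]),np.degrees(np.arctan2(*(q-p)[1::-1])))
print('r',np.linalg.norm((b-a)[:2]))
im=d['image'].astype(int);w=(im.min(-1)>225)&(np.hypot(P[...,0]-a[0],P[...,1]-a[1])<.028);rect(P[w],'white')
print(shift([.53,.28,.2]))
E
```

```text
[ 0.50367645 -0.07697485  0.0685    ] [ 0.51536643 -0.08300691  0.068     ] [ 0.5336883  -0.09249429  0.068     ]
0.03378704294248175 -27.34395622372305
0.0206325337032434 -27.3758897523006
r 0.013154517470122865
white 832 c [502.9 -76.2] s [37.  36.6] ang 86.0 z [0.067 0.07  0.095]
[41.54333751 -7.11825556  7.22664398]
```

```bash
python3 -m handwheel '6 5 0.1 0 0 0 -8;6 10 0.2 0 0 0 -16;6 15 0.3 0 0 0 -24;6 20 0.4 0 0 0 -32;6 25 0.5 0 0 0 -40;6 30 0.6 1 0 0 -48;6 34 0.7 3 0 0 -56;6 38 0.7 5 0 0 -64;6 42 0.7 7 0 0 -72;6 43.8 0.7 7.2 0 0 -80;6 43.8 0.7 7.2 0 0 -85;6 43.8 0.7 7.2 0 0 -85;6 43.8 0.7 7.2 0 0 -85;6 43.8 0.7 7.2 0 0 -85;6 43.8 0.7 7.2 0 0 -85'
python3 - <<'E'
from h import *
d=cam('wrist');P=cloud(d,True);im=d['image']
f=ctrl.find_in('knob_centre','wrist');print(f[:2])
m=sel(P,(.5,.62),(.25,.36),(.026,.045));rect(P[m],'top');m0=sel(P,(.5,.62),(.25,.36),(.004,.045));rect(P[m0],'all')
v,u=np.where(m);U,V=int(u.mean()),int(v.mean());y0,x0=max(V-75,0),max(U-100,0);print(x0,y0)
save(cv2.resize(im[y0:y0+150,x0:x0+200],(800,600),interpolation=3),'knob.png')
w=m&(im.astype(int).min(-1)>120);Q=P[w];rect(Q,'white')
print(cv2.fitLine((Q[:,:2]*1000).astype(np.float32),2,0,.01,.01).ravel())
print(pose()[0],pose()[1].as_matrix().round(4)[:,1])
E
```

```text
t: 12.8
tcp_pos: [0.6104, 0.2842, 0.2003]
eef_rot: [0.0, 0.16, 0.987, -0.0]
force: [0.7, -0.1, -1.2]
width: 0.0605
grip_force: 0.0
[{'centre': [0.507, 0.3306], 'confidence': 0.81}]
top 2271 c [561.  303.4] s [23.8 64.9] ang 72.1 z [0.031 0.034 0.037]
all 3315 c [543.1 295.9] s [89.4 49.9] ang 23.4 z [0.004 0.034 0.037]
226 83
white 57 c [576.4 299.1] s [ 1.4 24.4] ang 73.6 z [0.033 0.035 0.036]
[ 9.5474368e-01 -2.9742977e-01  5.7536774e+02  2.9944913e+02]
[0.61017794 0.2845394  0.20006151] [3.152e-01 9.490e-01 1.000e-04]
```

View pics/knob.png

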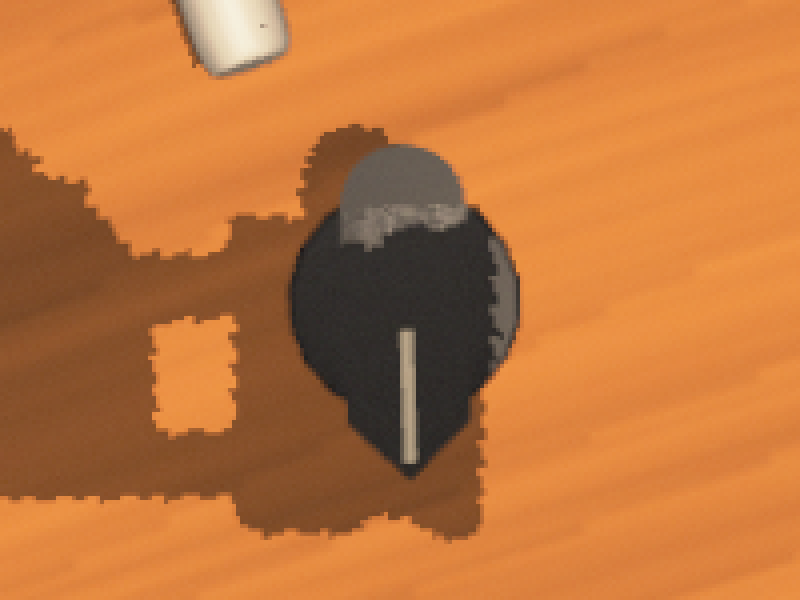

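The knob has its tail at the crop's top (400,150) and its nose at (410,475). The axis is at about (0.561, 0.303) and yaw about -18°, and the tool is already square to its flats.

```bash
python3 -m handwheel '6 3 0.2 3 0 0 0;6 5.3 0.2 7 0 0 0;6 5.3 0.2 11 0 0 0;6 5.3 0.2 14 0 0 0;6 5.3 0.2 15.5 0 0 0;6 5.3 0.2 16.5 0 0 0;6 5.3 0.2 16.5 0 0 0;6 5.3 0.2 16.5 0 0 0;0 5.3 0.2 16.5 0 0 0;0 5.3 0.2 16.5 0 0 0;0 5.3 0.2 16.5 0 0 0;0 5.3 0.2 16.5 0 0 0;0 5.3 0.2 16.5 0 0 0;0 5.3 0.2 16.5 0 0 0;0 5.3 0.2 16.5 0 0 0;0 5.3 0.2 16.5 0 0 0;0 5.3 0.2 16.5 0 0 0' 40
python3 - <<'E'
from h import *
print(pose()[0],pose()[1].as_matrix().round(4)[:,1])
for p in([.561,.3034],[.503,-.0765]): print(shift([*p,.035]))
E
```

```text
t: 14.6
tcp_pos: [0.5605, 0.3035, 0.035]
eef_rot: [0.0, 0.159, 0.987, 0.0]
force: [0.3, -0.3, 4.5]
width: 0.0236
grip_force: 39.8
[0.56047949 0.30350692 0.03495249] [3.142e-01 9.493e-01 3.000e-04]
[-0.05277535  0.00620736 -0.00473709]
[-6.48466773e+00 -3.78819278e+01 -1.34872994e-02]
```

```bash
python3 -m handwheel '0 0 0 -4 0 0 0;0 0 0 -8 0 0 0;0 0 0 -12 0 0 0;0 -0.5 -3 -13 0 0 1;0 -1 -7 -13 0 0 2;0 -2 -11 -13 0 0 3;0 -2.5 -15 -13 0 0 4;0 -3 -19 -13 0 0 5;0 -4 -23 -13 0 0 6;0 -5 -27 -13 0 0 7;0 -5.5 -31 -13 0 0 8;0 -6 -34 -13 0 0 9.1;0 -6.4 -36.5 -13 0 0 9.1;0 -6.5 -37.9 -13 0 0 9.1;0 -6.5 -37.9 -13 0 0 9.1;0 -6.5 -37.9 -13 0 0 9.1;0 -6.5 -37.9 -13 0 0 9.1'
python3 - <<'E'
from h import *
d=cam('wrist');P=cloud(d,True);im=d['image']
p,r=pose();print(p,r.as_matrix().round(4)[:,1],ctrl.get_obs()['width'])
print(shift([.503,-.0765,.112]))
k=sel(P,(.44,.57),(-.13,-.02),(.14,.17))&(im.astype(int).max(-1)<75)
rect(P[k],'knob');k=sel(P,(.44,.57),(-.13,-.02),(.14,.17))&(im.astype(int).min(-1)>110)
Q=P[k];rect(Q,'white');print(cv2.fitLine((Q[:,:2]*1000).astype(np.float32),2,0,.01,.01).ravel())
save(cv2.resize(im,(640,480)),'w5.png')
E
```

```text
t: 16.3
tcp_pos: [0.5035, -0.0747, 0.1647]
eef_rot: [0.0, 0.236, 0.972, 0.001]
force: [0.3, 0.5, -1.0]
width: 0.0238
grip_force: 39.8
[ 0.50349567 -0.07476507  0.16471282] [0.4577 0.8891 0.0014] 0.02379488217386612
[-0.03571641 -0.18426145  5.27102859]
knob 9984 c [498.3 -71.7] s [46.2 44.1] ang 15.7 z [0.14  0.164 0.17 ]
white 134 c [507.1 -68.8] s [50.4 45.8] ang 4.5 z [0.143 0.165 0.169]
[ 2.1470642e-02  9.9976951e-01  5.1056879e+02 -7.4777641e+01]
```

View pics/w5.png

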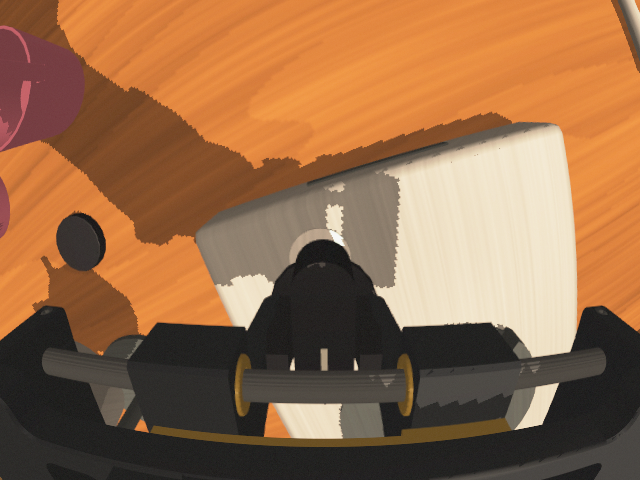

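The wrist view shows the knob upright between the pads at (322,270), above the stem's white plate. I correct by 2 mm and go down in stages.

```bash
python3 -m handwheel '0 0 -0.2 1 0 0 0;0 0 -0.2 2 0 0 0;0 0 -0.2 3 0 0 0;0 0 -0.2 3.5 0 0 0;0 0 -0.2 4 0 0 0;0 0 -0.2 4 0 0 0;0 0 -0.2 4 0 0 0'; python3 -c "
from h import *
print(shift([.503,-.0765,.112]))"
```

```text
t: 17.05
tcp_pos: [0.5021, -0.0785, 0.1247]
eef_rot: [0.0, 0.237, 0.972, 0.0]
force: [0.7, -0.8, -0.7]
width: 0.0239
grip_force: 39.8
[0.01719035 0.21978973 1.26851141]
```

```bash
python3 -m handwheel '0 0 0.1 0.2 0 0 0;0 0 0.1 0.4 0 0 0;0 0 0.1 0.6 0 0 0;0 0 0.1 0.6 0 0 0;0 0 0.1 0.6 0 0 0'; python3 -c "
from h import *
print(shift([.503,-.0765,.112]))"
```

```text
t: 17.55
tcp_pos: [0.5025, -0.0777, 0.1187]
eef_rot: [-0.0, 0.237, 0.972, 0.0]
force: [0.1, -0.4, -0.1]
width: 0.0237
grip_force: 39.8
[0.01062196 0.12993542 0.66631609]
```

```bash
python3 -m handwheel '0 0 0.05 0.2 0 0 0;0 0 0.05 0.4 0 0 0;0 0 0.05 0.6 0 0 0;0 0 0.05 0.8 0 0 0;0 0 0.05 0.8 0 0 0;0 0 0.05 0.8 0 0 0' 60
```

```text
t: 18.15
tcp_pos: [0.5027, -0.0772, 0.1109]
eef_rot: [0.0, 0.237, 0.972, -0.0]
force: [-0.6, 0.1, 3.3]
width: 0.0234
grip_force: 59.8
```

```bash
python3 -m handwheel '0 0 0 0.2 0 0 0;0 0 0 0.4 0 0 0;0 0 0 0.5 0 0 0;0 0 0 0.5 0 0 0;0 0 0 0.5 0 0 0'; python3 -m handwheel '0 0 0 0.15 0 0 0;0 0 0 0.25 0 0 0;0 0 0 0.25 0 0 0;0 0 0 0.25 0 0 0'
```

```text
t: 18.65
tcp_pos: [0.5028, -0.0772, 0.1061]
eef_rot: [0.0, 0.237, 0.972, -0.0]
force: [-1.8, -0.3, 8.5]
width: 0.0231
grip_force: 59.8
t: 19.05
tcp_pos: [0.5028, -0.0772, 0.1051]
eef_rot: [0.001, 0.237, 0.972, -0.0]
force: [-3.8, 0.7, 23.7]
width: 0.0231
grip_force: 59.8
```

The force jumped from 8.5 to 24 N at the stop, so the stem is fully in. I check stability and the scene once.

```bash
python3 -m handwheel '0 0 0 0 0 0 0;0 0 0 0 0 0 0;0 0 0 0 0 0 0;0 0 0 0 0 0 0;0 0 0 0 0 0 0'; python3 - <<'E'
from h import *
d=cam('scene');save(cv2.resize(d['image'][120:345,150:450],(800,600),interpolation=3),'end.png')
E
```

```text
t: 19.55
tcp_pos: [0.5029, -0.0772, 0.1051]
eef_rot: [0.001, 0.237, 0.972, -0.0]
force: [-4.7, 1.0, 23.7]
width: 0.0233
grip_force: 59.8
```

View pics/end.png

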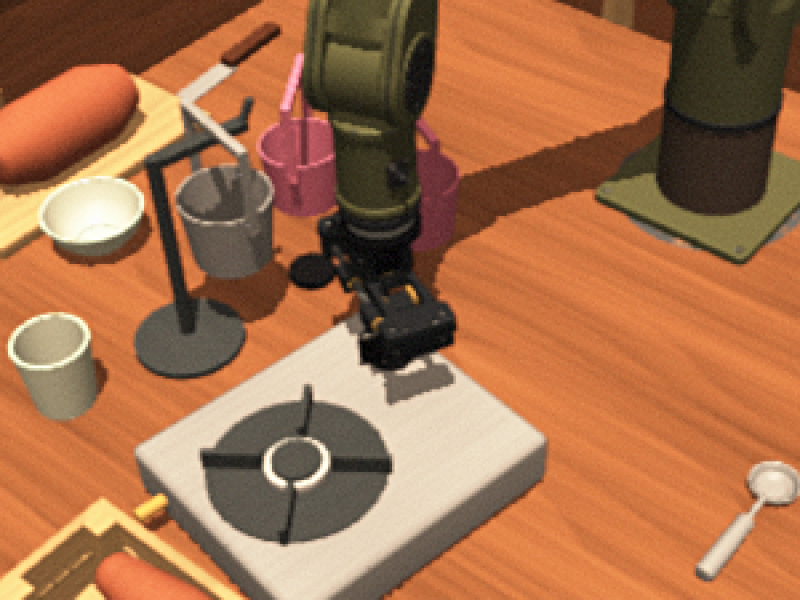

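The pail hangs on the hook arm at (215,130), and the gripper is pressing the knob down at (400,340). Nothing else has moved.

```bash
python3 -c "
from bench import ctrl
print(ctrl.close_job())"
```

```text
the job is handed in; nothing more can be done
None
```

The job is handed in at about 20 s: the pail hangs on the hook and has been let go, and the knob is on the stem with its nose aligned to the flat, held pressed to the stop at about 24 N.

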